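# Close the fan-housing cover with the quarter-turn key

### The arm

A 6-joint arm with a two-finger parallel gripper is mounted at the origin on the work surface. World frame = base frame: x ahead of the robot, y to its left, z up, the work surface at z = 0. Lengths are in m, angles in degrees, forces in N, time in s.
With the tool pointing down it reaches from about 0.25 to 0.725 m from the base axis. Payload 4 kg.
Tool frame: the origin (TCP) lies on the front face of the gripper's body, between the roots of the fingers; the fingertips stand 73 mm ahead of it and the grasp point (between the pads) lies 54 mm ahead of it; z points along the fingers, y is the direction in which the jaws open and shut (so a half turn about z gives the same grasp; the last joint's range is limited). The gripper opens to 85 mm and grips with 20 to 120 N. Pads are 22 mm wide; open, the fingers measure 114 mm over their backs; the gripper's body (76 mm by 85 mm) begins 54 mm behind the grasp point. The pads swing forward as they close: fully open they stand 13 mm farther back than shut.
Start: joints at [63.426, 13.785, 0.286, 76.501, 0, 90], TCP at [0.224, 0.447, 0.304] pointing down, gripper open.
Joint ranges: [-155.79, 155.79], [-60.16, 107.12], [-62.33, 73.08], [-114, 123.19], [-81.49, 82.49], [-180, 180]. Speed limits (degrees/s): [159.86, 159.86, 180, 180, 180, 180].

### API

Orientations are given as a 3x3 rotation matrix whose columns are the frame's x, y, z axes.
In Python, from station import r, set_gripper, solver, monitor, snapshot, workorder, nets gives the robot as it stands. Calls block until the motion is done:
- r.reach(position, orientation): joint-space move of the TCP to a pose.
- r.movel(position, vel=0.15, ori=None, guard=None): straight line of the TCP; ori=None keeps the orientation; vel is the mean speed in m/s. With guard (N) it stops when the force on the tool has changed by that much, and returns True; else False.
- r.set_joints(angles): joint-space move.
- set_gripper(opening, grip_force=None): finger opening in m; grip_force is the grip in N (None keeps the last); returns when the fingers have stopped.
- r.pause(seconds).
- solver.ik(position, orientation): joint angles nearest the present ones, or None.
- monitor.get_obs(): the state.
- snapshot(name): name is "scene" or "top"; returns a dict with "img" (480x640x3 uint8, blue, green, red), "camera_matrix" (3x3 intrinsics, pixels), "k1" (the pictures are not rectified: a ray, as slopes to the right and down, at radius r is drawn at 1 + k1 r^2 times it, then the intrinsics apply), "origin" and "attitude" of the camera in the world. Camera axes: x right, y up, looking along -z (the intrinsics and any distortion apply to the point x, -y, -z); pixel columns grow to the right and rows downward; lengths in m; the calibration is good to about 2 mm. A picture is of the moment at which its call begins. There is no depth.
A pose or a line that the arm cannot do raises r.Unreachable and nothing moves.
- workorder.job_done(): hands the job in, once; it reports no verdict.
Trained networks look in a picture, given as the dict that the camera call returned (one of the last four; its "shot" number tells which), for a name from the list of things; names that differ only in an ending like _2 or _b are one class to them, and where a whole thing is asked for, a point or a joint stands for the part that bears it (a point fixed in the world has none). Each returns a list of dicts, best first, with "p" (0 to 1); they miss things now and then, are a little off and sometimes report something else, mostly with a low value. They report only what shows in the picture. A call takes as long as a camera call.
- nets.find_in(picture, target): "extent" ([left, top, right, bottom] in pixels, round what is visible of it).
- nets.outline_of(picture, target): "mask" (480x640 bool, what is visible of it) and "extent" ([left, top, right, bottom] in pixels, round what is visible of it).
The state is a dict: "time": time; "joints": joint angles; "qd": joint speeds; "joint_torque": joint torques, N m; "ee_pos": TCP position; "tcp_rot": TCP orientation; "wrist_force": force on the tool from outside, world axes, zero at the start; "torque": the same for the moment, N m; "opening": finger opening in m.
Only numpy, scipy, OpenCV 4.12 (cv2) and the standard library are available. Lean on these libraries where they do the work, as an engineer would, in place of code of your own. Each camera call takes 0.05 s, during which the arm holds its last target.

### The job

Fit the orange square-bored key fully down onto the square brass stud in the middle of the fan housing's sprung cover and turn it clockwise (seen from above) until the white slot line on the stud's collar lines up with the two red marks on the cover. Then press the cover down until it is fully home against the housing's frame, and finish while still gripping the key and holding the cover pressed there. Leave the other things on the bench where they are.

Things in the scene. Friction and masses are not known exactly. Their poses are not given: they have to be found in the camera images.
- key_grip (a point): middle of the orange bar grip of the loose key, which stands on the bench bore down; z up, on the key's axis, 42 mm above its underside. The bar is 46 mm long (x), 14 mm thick (y), 22 to 56 mm above the underside, and stands on a steel square hub 30 x 30 x 22 mm whose flat top can carry the fingertips. Key 95 to 160 g
- key_mouth (a point): centre of the key's underside, mouth of its square bore: 15.5 mm wide, 19 mm deep, walls parallel to the hub's sides and to x and y; axes as key_grip
- stud_seat (a point): on the stud's axis, on top of its round collar (58 mm wide), where the key's underside rests when fitted; 87 mm above the bench while the cover is up. Here a square brass shaft rises, 14 mm wide for 13 mm, then tapering over 5 mm to 9 mm. x, y are normal to its faces; x lies along the white slot line; z up. Turns with the stud. The key fits any quarter way, with about 0.11 rad of play
- stud (a joint): angle of the stud, rad, growing clockwise seen from above; starts at 0.15 to 0.6, range 0 to 1.9. At 1.571 the white line lies along the red marks and a hidden cross-pin lies over its slot: within about 0.25 rad of that the pin lets the cover go home, elsewhere it stops it 3 mm down. Turns with 0.06 N m of friction and stays where left
- cover (a joint): how far the cover is pressed down, m: 0 up on its springs, 0.008 fully home against the frame. The springs resist with about 4 N at first and 8 N at home, and lift the cover again when it is let go
- cover_top (a point): centre of the cover's top face (aluminium plate 150 x 130 mm, 5 mm thick, on top of the fixed dark fan housing of 210 x 190 mm; top face 83 mm above the bench while up). x and y along the cover's sides; the two red marks lie along y, either side of the stud; z up. The stud stands in the middle
- grey_knob: a small round grey knob without square bore, 44 mm across, 34 mm tall; bystander; origin at its underside
- jar: small screw-cap jar, 48 mm across, 60 mm tall; bystander; origin at its underside
- blower_wheel: ivory squirrel-cage blower wheel, 140 mm across, 55 mm tall; bystander; origin at its underside
- screw_bowl: white bowl of screws, 110 mm across, 40 mm tall; bystander; origin at its underside
- wrench: steel wrench lying flat, 180 mm long; bystander; origin at its underside
- screwdriver: screwdriver with red handle lying flat, 200 mm long; bystander; origin at its underside

How it is judged (in metres and radians):
On the way, in this order (a step that is already met when the one before it is completed fails the run):
1. the key is fitted fully down on the stud, the stud not yet turned to its slot (distance between key_mouth and stud_seat below 0.005 m and angle between the z axis of key_mouth and the z axis of stud_seat, either way round below 0.12 rad and value of joint stud below 1 rad), for 0.1 s.
2. the stud is turned to its slot with the key and the cover is pressed home (distance between key_mouth and stud_seat below 0.005 m and angle between the z axis of key_mouth and the z axis of stud_seat, either way round below 0.12 rad and value of joint stud between 1.27 and 1.87 rad and value of joint cover above 0.007 m), for 0.2 s.
At the end, for the whole second after the job is handed in: The key is seated on the stud (underside within 5 mm of its seat, upright within 0.12 rad), the stud is within 0.3 rad of its slot, the cover is within 1 mm of fully home, the fingers still hold the key and the key presses on the stud with more than 3 N (all of step 2 and contact force between key and stud above 3 N and contact force between the fingers and key above 2 N); the arm keeps its last pose, push and grip.
It fails at once if another thing on the bench is shifted by more than 30 mm (distance of any of grey_knob, jar, blower_wheel, screw_bowl, wrench, screwdriver from where it was at the start of the episode above 0.03 m).
It also fails if it takes over 42 s, if anything falls off the work surface, if the arm or the gripper's body presses on something with over 40 N, if the wrist force passes 120 N, or if a joint passes its speed limit or range.

## Working session

There is one attempt and no reset: what is moved stays moved. The work goes in short steps, each a Python script; the robot and the scene stay as the last script left them, time stands still between calls to the robot, and variables do not carry over. Pictures are saved under pics/ and viewed, and the job is handed in when it is done.

```bash
ls; mkdir -p pics
python3 - <<'E'
from station import r,snapshot,nets,monitor
import cv2,pickle
for n in("scene","top"):
    s=snapshot(n); cv2.imwrite(f"pics/{n}0.png",s["img"]); pickle.dump(s,open(f"{n}0.pkl","wb"))
    print(n,s["camera_matrix"],s["k1"],s["origin"],s["attitude"])
    for t in("key_grip","stud","cover_top","grey_knob","jar","blower_wheel","screw_bowl","wrench","screwdriver"):
        print(t,[(round(d["p"],2),[round(float(v)) for v in d["extent"]]) for d in nets.find_in(s,t)[:3]])
print(monitor.get_obs()["time"])
E
```

```text
pics
scene [[509.44919107   0.         316.06909824]
 [  0.         509.44919107 241.50956749]
 [  0.           0.           1.        ]] 0.009636680770543906 [ 1.30852371 -0.6025933   0.71753746] [[ 0.59148396 -0.44232381  0.67416346]
 [ 0.80605665  0.30313184 -0.50831464]
 [ 0.02047926  0.84407389  0.53583567]]
key_grip [(0.71, [411, 218, 432, 244])]
stud [(0.88, [274, 255, 298, 274])]
cover_top [(0.8, [240, 243, 330, 295]), (0.46, [273, 256, 300, 273])]
grey_knob [(0.54, [353, 216, 369, 240])]
jar [(0.7, [392, 238, 412, 269])]
blower_wheel [(0.76, [446, 192, 500, 241])]
screw_bowl [(0.86, [153, 345, 217, 387])]
wrench [(0.64, [107, 297, 182, 330])]
screwdriver []
top [[466.41290887   0.         319.23313922]
 [  0.         466.41290887 245.92245059]
 [  0.           0.           1.        ]] -0.05816064624183332 [0.31672178 0.01737639 1.14526563] [[ 0.0134816   0.9800874  -0.19810839]
 [-0.99989021  0.01443243  0.00335638]
 [ 0.00614873  0.19804139  0.98017437]]
key_grip [(0.8, [190, 230, 207, 250])]
stud [(0.94, [363, 232, 386, 252])]
cover_top [(0.94, [342, 206, 408, 277])]
grey_knob [(0.83, [234, 284, 251, 301])]
jar [(0.95, [243, 210, 262, 232])]
blower_wheel [(0.78, [101, 200, 163, 260])]
screw_bowl [(0.79, [463, 183, 506, 227])]
wrench [(0.62, [462, 263, 510, 329])]
screwdriver [(0.7, [498, 227, 542, 297]), (0.55, [233, 284, 252, 302])]
1.0
```

Run:
```python
import cv2,numpy as np
a=cv2.imread("pics/top0.png");b=cv2.imread("pics/scene0.png")
def crop(im,x0,y0,x1,y1,s): return cv2.resize(im[y0:y1,x0:x1],None,fx=s,fy=s,interpolation=cv2.INTER_CUBIC)
cv2.imwrite("pics/t_cover.png",crop(a,330,195,420,285,6))
cv2.imwrite("pics/t_key.png",crop(a,170,200,270,310,5))
cv2.imwrite("pics/s_key.png",crop(b,380,190,460,280,6))
```

```text
(no output)
```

View pics/top0.png

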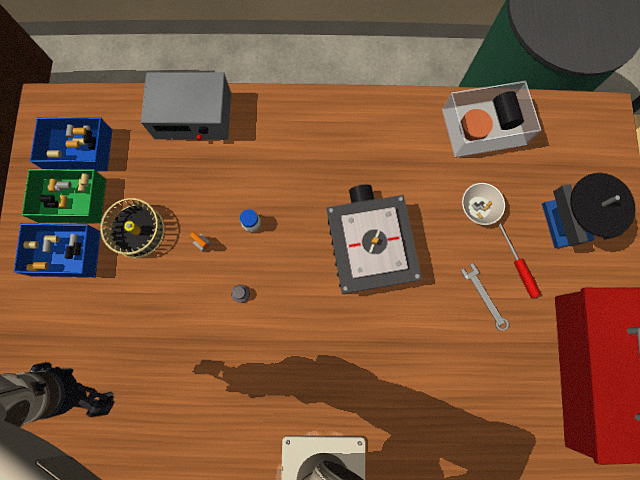

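View pics/scene0.png

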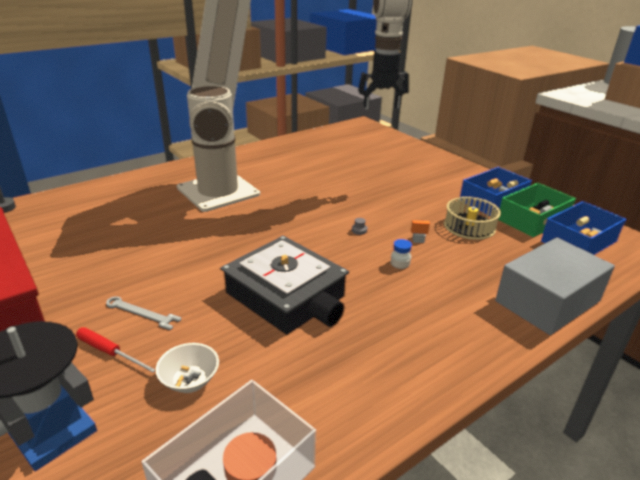

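```bash
sleep 1; ls pics
```

```text
s_key.png
scene0.png
t_cover.png
t_key.png
top0.png
```

View pics/t_cover.png

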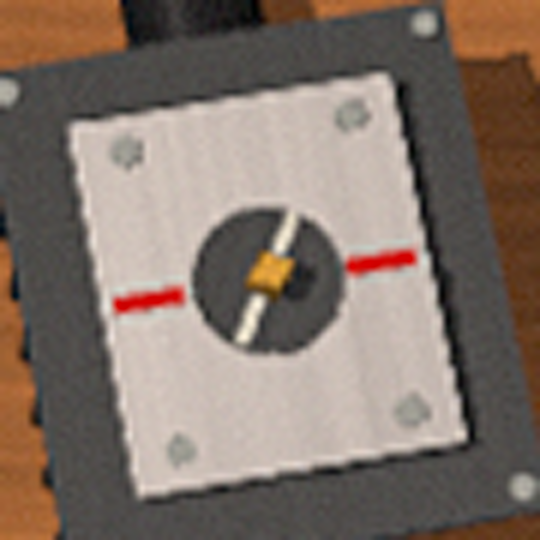

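View pics/t_key.png

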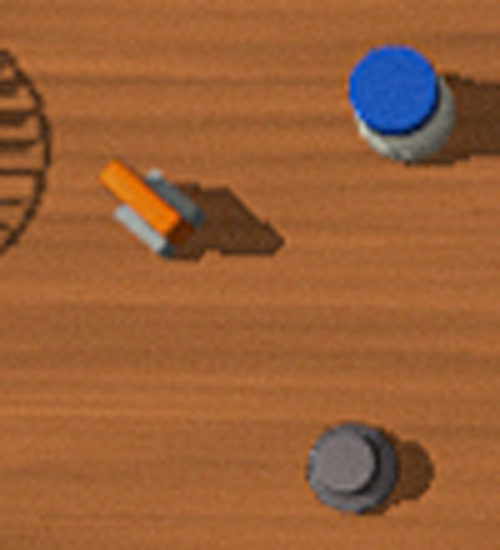

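View pics/s_key.png

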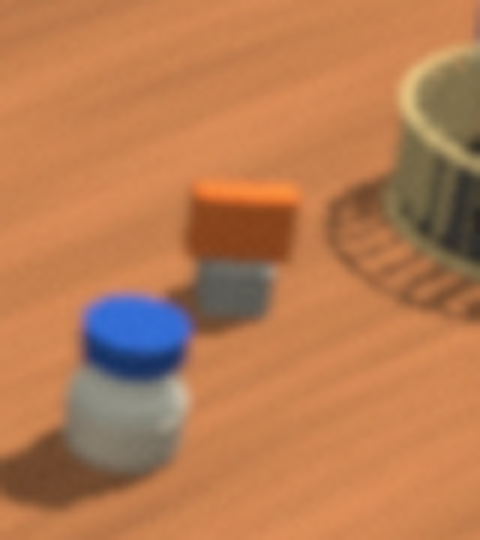

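The top view shows the orange bar at about (197,241), running down-right. The stud is at (374,241), its white line is steep, and the red marks run nearly along the image rows. The scene view agrees: key at (421,230), stud at (286,264). Next I'll measure both by fitting models to the two views.

```bash
cat > h.py <<'E'
import numpy as np,cv2,pickle
from scipy.optimize import minimize
def proj(s,P):
    P=np.atleast_2d(P); c=(P-np.array(s["origin"]))@np.array(s["attitude"])
    a=np.stack([c[:,0]/-c[:,2],-c[:,1]/-c[:,2]],1); a=a*(1+s["k1"]*(a**2).sum(1))[:,None]
    K=np.array(s["camera_matrix"]); return a*[K[0,0],K[1,1]]+K[:2,2]
def back(s,uv,z):
    K=np.array(s["camera_matrix"]); d=(np.array(uv,float)-K[:2,2])/[K[0,0],K[1,1]]
    a=d.copy()
    for _ in range(20): a=d/(1+s["k1"]*(a**2).sum())
    w=np.array(s["attitude"])@np.array([a[0],-a[1],-1]); o=np.array(s["origin"])
    return o+w*(z-o[2])/w[2]
def box(x0,x1,y0,y1,z0,z1): return np.array([[x,y,z] for x in(x0,x1) for y in(y0,y1) for z in(z0,z1)])
BAR=box(-.023,.023,-.007,.007,.022,.056); HUB=box(-.015,.015,-.015,.015,0,.022)
def Rz(a): c,s=np.cos(a),np.sin(a); return np.array([[c,-s,0],[s,c,0],[0,0,1]])
def sil(s,boxes,p,z0,roi,S=8):
    x0,y0,x1,y1=roi; m=np.zeros(((y1-y0)*S,(x1-x0)*S),np.uint8)
    for b in boxes:
        uv=(proj(s,b@Rz(p[2]).T+[p[0],p[1],z0])-[x0,y0]+.5)*S
        cv2.fillConvexPoly(m,cv2.convexHull(uv.astype(np.float32)).round().astype(np.int32),255)
    return cv2.resize(m,(x1-x0,y1-y0),interpolation=cv2.INTER_AREA)/255.
def orange(img):
    h=cv2.cvtColor(img,cv2.COLOR_BGR2HSV); 
    return ((h[...,0]>=7)&(h[...,0]<=17)&(h[...,1]>215)&(h[...,2]>100)) | ((h[...,0]<=14)&(h[...,0]>=4)&(h[...,1]>205)&(h[...,2]>110))
E
python3 - <<'E'
from h import *
t=pickle.load(open("top0.pkl","rb"));s=pickle.load(open("scene0.pkl","rb"))
# colours
print("hsv key",[cv2.cvtColor(t["img"],cv2.COLOR_BGR2HSV)[y,x].tolist() for x,y in((194,235),(198,240),(206,246),(202,246),(150,270),(225,260))])
print("scene",[cv2.cvtColor(s["img"],cv2.COLOR_BGR2HSV)[y,x].tolist() for x,y in((421,230),(421,221),(421,238),(440,250))])
print("key top centre",back(t,[199,239],.05), "scene",back(s,[421,228],.042))
for n,uv in(("cover",[375,241.5]),("stud",[375,240.5])): print(n,back(t,uv,.083),back(t,uv,.105))
print("stud scene",back(s,[286,264],.09))
E
```

```text
hsv key [[15, 238, 220], [15, 234, 220], [10, 217, 95], [12, 217, 196], [12, 161, 154], [12, 167, 177]]
scene [[11, 205, 133], [12, 186, 245], [26, 22, 94], [13, 153, 200]]
key top centre [0.55083615 0.30341262 0.05      ] scene [0.56020442 0.30251392 0.042     ]
cover [ 0.54385627 -0.11614259  0.083     ] [ 0.53915221 -0.11337735  0.105     ]
stud [ 0.54624141 -0.11616733  0.083     ] [ 0.54148796 -0.11340158  0.105     ]
stud scene [ 0.55506337 -0.11376781  0.09      ]
```

```bash
cat >> h.py <<'E'
def softmask(img,roi,smin):
    h=cv2.cvtColor(img,cv2.COLOR_BGR2HSV)[roi[1]:roi[3],roi[0]:roi[2]].astype(int)
    return (((h[...,0]<=19)&(h[...,1]>smin)).astype(float))
def fitbar(views,p0,z0):
    # views: list of (s,roi,mask)
    def c(p): return sum(((sil(s,[BAR],p,z0,roi)-m)**2).sum() for s,roi,m in views)
    best=None
    for a in np.linspace(0,np.pi,12,endpoint=False):
        q=minimize(c,[p0[0],p0[1],a],method="Nelder-Mead",options=dict(initial_simplex=[[p0[0],p0[1],a],[p0[0]+.008,p0[1],a],[p0[0],p0[1]+.008,a],[p0[0],p0[1],a+.2]]))
        if best is None or q.fun<best.fun: best=q
    return best.x,best.fun,[m.sum() for *_,m in views]
E
python3 - <<'E'
from h import *
t=pickle.load(open("top0.pkl","rb"));s=pickle.load(open("scene0.pkl","rb"))
vt=(t,(180,222,218,262),softmask(t["img"],(180,222,218,262),195))
vs=(s,(402,210,442,250),softmask(s["img"],(402,210,442,250),180))
for n,v in(("top",[vt]),("scene",[vs]),("both",[vt,vs])):
    print(n,fitbar(v,[.555,.303],0))
cv2.imwrite("pics/masks.png",cv2.resize(np.hstack([vt[2],vs[2][:40]])*255,None,fx=8,fy=8,interpolation=0))
# cover marks
h=cv2.cvtColor(t["img"],cv2.COLOR_BGR2HSV)[200:285,335:415].astype(int)
red=((h[...,0]<6)|(h[...,0]>174))&(h[...,1]>150)
n,l,st,c=cv2.connectedComponentsWithStats(red.astype(np.uint8))
for i in range(1,n): print("red",st[i],c[i]+[335,200],back(t,c[i]+[335,200],.083))
yy,xx=np.nonzero(red); P=np.array([back(t,[x+335,y+200],.083)[:2] for x,y in zip(xx,yy)])
u=np.linalg.svd(P-P.mean(0))[2][0]; print("red axis deg",np.degrees(np.arctan2(u[1],u[0])),P.mean(0))
# collar dark disc and white line
sub=t["img"][200:285,335:415].astype(int); v=sub.max(2); g=sub.max(2)-sub.min(2)
yy,xx=np.mgrid[200:285,335:415]; d=np.hypot(xx-375.2,yy-241.5)
white=(v>135)&(d<10.2)&(g<60)
ys,xs=np.nonzero(white); W=np.array([back(t,[x+335,y+200],.087)[:2] for x,y in zip(xs,ys)])
u=np.linalg.svd(W-W.mean(0))[2][0]; print("white deg",np.degrees(np.arctan2(u[1],u[0])),W.mean(0),len(W))
dark=(v<100)&(d<15); mm=((d<15)&dark).astype(np.uint8)
hull=cv2.convexHull(np.argwhere(mm)[:,::-1].astype(np.int32)+[335,200]).reshape(-1,2)
H=np.array([back(t,p,.087)[:2] for p in hull]).astype(np.float32); print("collar",cv2.minEnclosingCircle(H))
out=cv2.resize((np.dstack([white*255,dark*255,red*255])).astype(np.uint8),None,fx=6,fy=6,interpolation=0);cv2.imwrite("pics/m2.png",out)
E
```

```text
top (array([0.55019725, 0.3065416 , 4.03954069]), np.float64(20.54302191464821), [np.float64(121.0)])
scene (array([0.54735002, 0.31172695, 3.83989817]), np.float64(49.70446751249519), [np.float64(191.0)])
both (array([0.55009206, 0.30661852, 0.88870395]), np.float64(77.42678969627066), [np.float64(121.0), np.float64(191.0)])
red [53 37 11  4 25] [392.96 238.2 ] [ 0.55237097 -0.15830965  0.083     ]
red [14 43 12  4 27] [354.44444444 244.7037037 ] [ 0.53552107 -0.06814066  0.083     ]
red axis deg 100.57316309640598 [ 0.54362293 -0.11149414]
white deg 157.81734456485245 [ 0.54315387 -0.11282431] 32
collar ((0.5430321097373962, -0.11358551681041718), 0.0285794660449028)[ WARN:0@2.264] global loadsave.cpp:1063 imwrite_ Unsupported depth image for selected encoder is fallbacked to CV_8U.
```

```bash
sleep 0.2
python3 - <<'E'
import cv2,numpy as np
a=cv2.imread("pics/masks.png");b=cv2.imread("pics/m2.png");h=max(a.shape[0],b.shape[0])
p=lambda i:np.vstack([i,np.zeros((h-i.shape[0],i.shape[1],3),np.uint8)])
o=np.hstack([p(a),p(b)]);cv2.imwrite("pics/mm.png",cv2.resize(o,None,fx=.7,fy=.7))
E
```

```text
(no output)
```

View pics/m2.png

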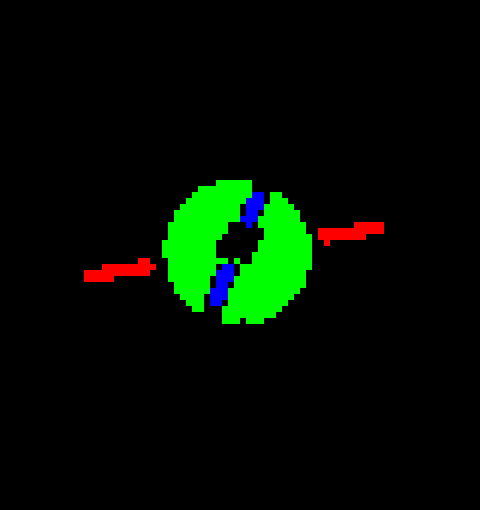

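View pics/masks.png

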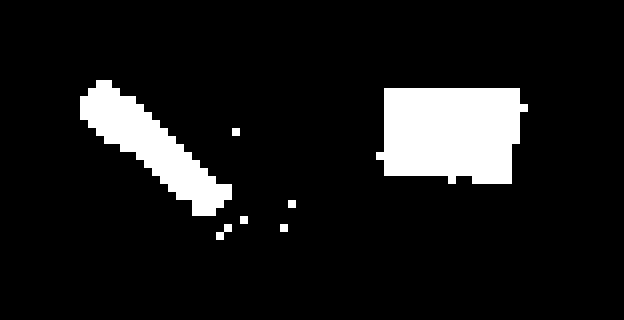

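Run:
```python
from h import *
t=pickle.load(open("top0.pkl","rb"));s=pickle.load(open("scene0.pkl","rb"))
print("att check",np.round(np.array(s["attitude"]).T@s["attitude"],4)[0])
for n,p in(("tcp",[.224,.447,.304]),("graspt",[.224,.447,.25]),("tip",[.224,.447,.231]),("stud top",[.543,-.1136,.105]),("seat",[.543,-.1136,.087]),("key",[.5502,.3065,.042]),("base",[0,0,0])):
    print(n,proj(t,p).round(1),proj(s,p).round(1))
p=[.5502,.3065,.8887]
for nm,v,roi in(("t",t,(170,212,228,272)),("s",s,(382,190,462,270))):
    im=cv2.resize(v["img"][roi[1]:roi[3],roi[0]:roi[2]],None,fx=7,fy=7,interpolation=2)
    for B in(BAR,HUB):
        uv=(proj(v,B@Rz(p[2]).T+[p[0],p[1],0])-[roi[0],roi[1]]+.5)*7
        for i in range(8):
            for j in range(i):
                if bin(i^j).count("1")==1: cv2.line(im,tuple(uv[i].astype(int)),tuple(uv[j].astype(int)),(0,255,0),1)
    cv2.imwrite(f"pics/ov_{nm}.png",im)
cv2.imwrite("pics/s_crop.png",np.hstack([cv2.resize(s["img"][60:140,340:430],None,fx=4,fy=4,interpolation=2),cv2.resize(s["img"][235:315,230:330],None,fx=4,fy=4,interpolation=2)]))
```

```text
att check [ 1. -0.  0.]
tcp [[ 72.3 388.2]] [[383.4  87.5]]
graspt [[ 86.8 385.5]] [[381.7 105.8]]
tip [[ 91.5 384.6]] [[381.1 112.1]]
stud top [[375.1 239.9]] [[282.9 255.6]]
seat [[374.1 241.5]] [[283.  262.5]]
key [[198.5 239.9]] [[419.3 225.9]]
base [[321.9 478.9]] [[217.9 191. ]]
```

View pics/ov_t.png

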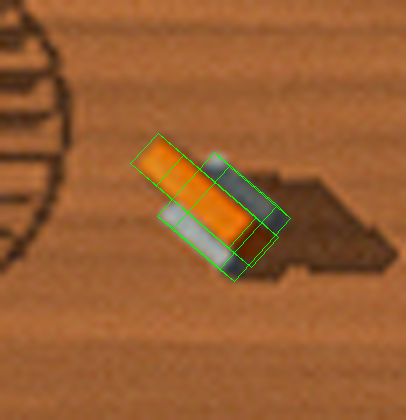

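View pics/ov_s.png

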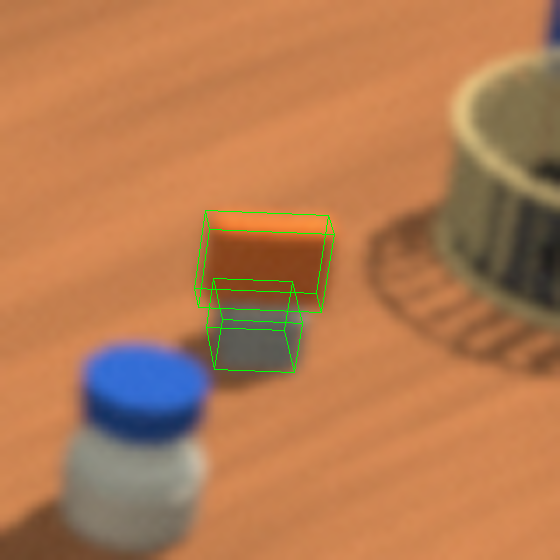

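View pics/s_crop.png

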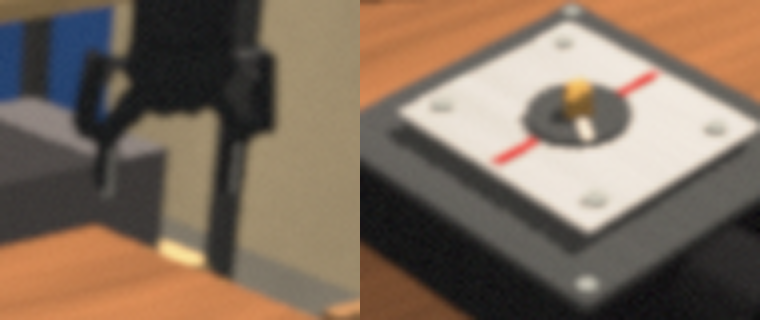

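The model overlay matches the top view: key at (0.550, 0.3065), bar yaw about 51°. The scene view is off by about 1 px, which is within calibration. The stud is at (0.543, -0.1136) with its white line at about 158.5° and the red marks at 100.6°. That puts the stud angle at about 0.56 rad, inside the stated range. Next I'll check joint 6 feasibility and then grasp.

```bash
cat >> h.py <<'E'
def down(deg):
    a=np.radians(deg);c,s=np.cos(a),np.sin(a); return np.array([[c,s,0],[s,-c,0],[0,0,-1.]])
KEY=np.array([.5502,.3065]);KYAW=50.9;STUD=np.array([.5430,-.1136]);WH=158.5;RED=100.6
E
python3 - <<'E'
from h import *
from station import solver,monitor
print(np.round(monitor.get_obs()["tcp_rot"],2))
f=lambda q:None if q is None else np.round(q,0)
for a in(50.9,-129.1): print("key",a,f(solver.ik([*KEY,.097],down(a))),f(solver.ik([*KEY,.2],down(a))))
for a in(68.5,158.5,-21.5,-111.5):
    print("stud",a,f(solver.ik([*STUD,.184],down(a))),"end",f(solver.ik([*STUD,.176],down(a-58-10))))
E
```

```text
[[-0.89  0.45  0.  ]
 [ 0.45  0.89 -0.  ]
 [-0.   -0.   -1.  ]]
key 50.9 [ 29.  37.   4.  57.   0. 158.] [ 29.  32.  12.  70.   0. 158.]
key -129.1 [ 29.  37.   4.  57.   0. -22.] [ 29.  32.  12.  70.   0. -22.]
stud 68.5 [-12.  24.  -3.  63.   0. 100.] end [-12.  25.  -4.  61.   0. 168.]
stud 158.5 [-12.  24.  -3.  63.   0.  10.] end [-12.  25.  -4.  61.   0.  78.]
stud -21.5 [ -12.   24.   -3.   63.    0. -170.] end [ -12.   25.   -4.   61.    0. -102.]
stud -111.5 [-12.  24.  -3.  63.   0. -80.] end [-12.  25.  -4.  61.   0. -12.]
```

Run:
```python
from h import *
from station import r,set_gripper,monitor,snapshot
set_gripper(.05,60)
r.reach([*KEY,.20],down(-129.1))
t=snapshot("top");cv2.imwrite("pics/pre.png",cv2.resize(t["img"][190:290,120:260],None,fx=5,fy=5,interpolation=2))
print(r.movel([*KEY,.098],vel=.1,guard=12))
o=monitor.get_obs();print(o["time"],o["ee_pos"],o["wrist_force"])
set_gripper(0.0,70)
o=monitor.get_obs();print(o["time"],o["ee_pos"],o["wrist_force"],o["opening"])
for n in("top","scene"):
    t=snapshot(n);pickle.dump(t,open(n+"1.pkl","wb"))
    c=(120,190,260,290) if n=="top" else (360,160,480,260)
    cv2.imwrite(f"pics/grip_{n}.png",cv2.resize(t["img"][c[1]:c[3],c[0]:c[2]],None,fx=5,fy=5,interpolation=2))
```

```text
False
4.3583 [0.55073991 0.30679525 0.09884976] [ 0.19205107  0.88803683 -0.12861691]
4.775 [0.55056961 0.3067205  0.09876042] [0.24749709 0.62746795 3.07328902] 0.01303079890806024
```

View pics/grip_scene.png

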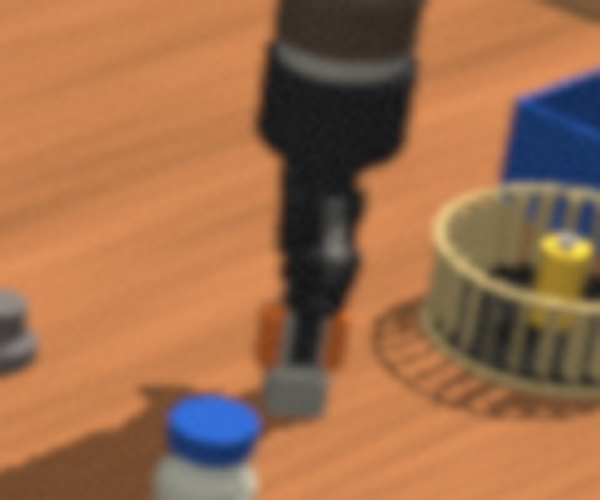

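View pics/grip_top.png

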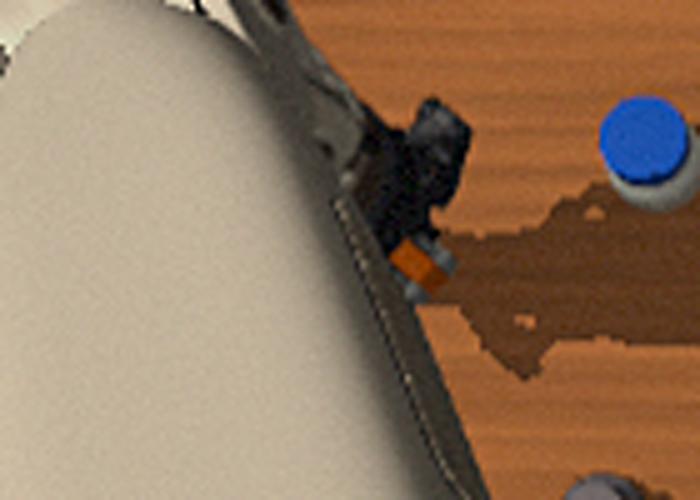

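The key is held: opening is 13 mm, and in the scene crop the bar shows about evenly on both sides of the finger. Next I'll lift it and move above the stud.

Run:
```python
from h import *
from station import r,set_gripper,monitor,snapshot
o=monitor.get_obs();p=o["ee_pos"]
r.movel([p[0],p[1],.24],vel=.15)
o=monitor.get_obs();print(o["wrist_force"],o["opening"])
r.reach([*STUD,.24],down(WH-90-180))
r.movel([*STUD,.211],vel=.1)
r.pause(.3)
o=monitor.get_obs();print(o["time"],o["ee_pos"],o["wrist_force"],o["opening"],np.round(o["tcp_rot"],3).tolist())
for n in("top","scene"):
    t=snapshot(n);pickle.dump(t,open(n+"2.pkl","wb"))
    c=(310,180,430,280) if n=="top" else (230,190,350,290)
    cv2.imwrite(f"pics/pre2_{n}.png",cv2.resize(t["img"][c[1]:c[3],c[0]:c[2]],None,fx=6,fy=6,interpolation=2))
```

```text
[ 0.64876877 -0.22272679 -1.40232453] 0.012702138727543994
8.2667 [ 0.54336451 -0.11365213  0.21167121] [-0.46523537  0.67490145 -1.5977033 ] 0.013118094947778 [[-0.366, -0.93, 0.001], [-0.93, 0.366, -0.0], [-0.0, -0.001, -1.0]]
```

View pics/pre2_scene.png

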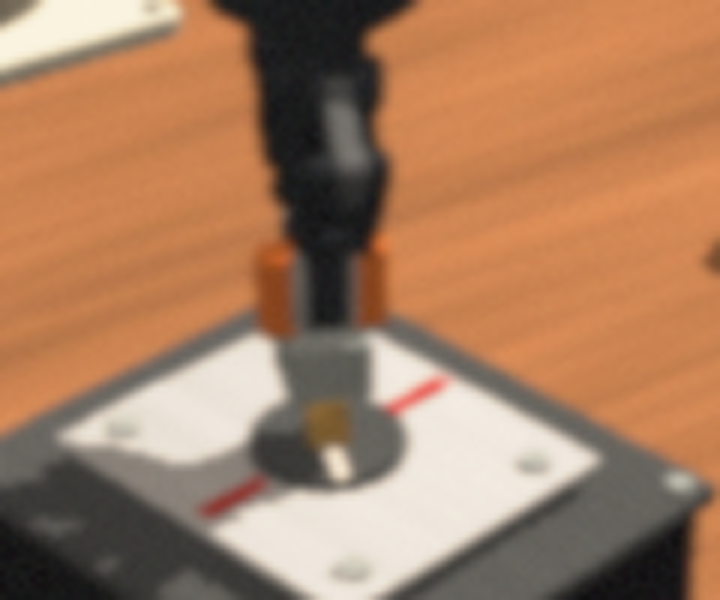

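View pics/pre2_top.png

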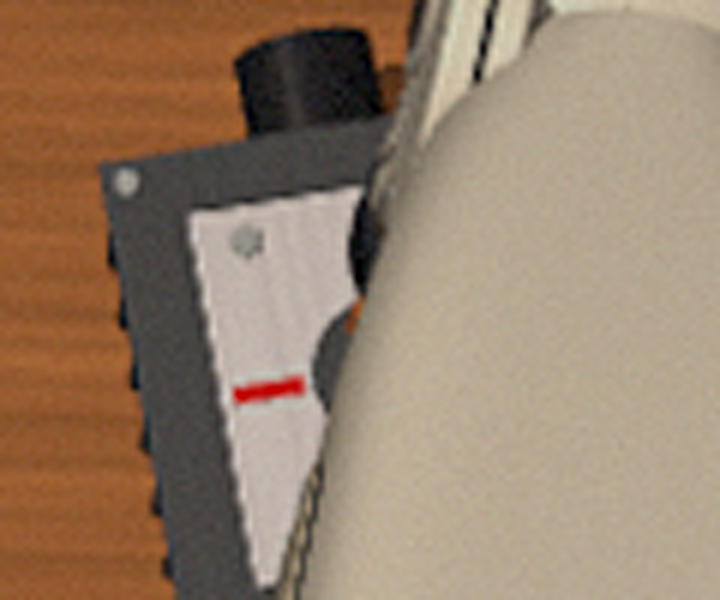

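The scene view shows the key hub just above and behind the brass stud at crop (328,420); the top view is occluded. I'll overlay the predicted models to compare offsets.

```bash
cat >> h.py <<'E'
SH=box(-.007,.007,-.007,.007,0,.013); TAP=np.array([[x*w,y*w,z] for x in(-1,1) for y in(-1,1) for w,z in((.007,.013),(.0045,.018))])
def wire(im,v,B,p,z,roi,f,col,off=(0,0)):
    uv=(proj(v,B@Rz(p[2]).T+[p[0],p[1],z])+off-[roi[0],roi[1]]+.5)*f
    for i in range(8):
        for j in range(i):
            if bin(i^j).count("1")==1: cv2.line(im,tuple(uv[i].round().astype(int)),tuple(uv[j].round().astype(int)),col,1)
def circ(im,v,c,rad,z,roi,f,col,off=(0,0)):
    a=np.linspace(0,2*np.pi,60);uv=(proj(v,np.stack([c[0]+rad*np.cos(a),c[1]+rad*np.sin(a),0*a+z],1))+off-[roi[0],roi[1]]+.5)*f
    cv2.polylines(im,[uv.round().astype(np.int32)],True,col,1)
E
python3 - <<'E'
from h import *
s=pickle.load(open("scene2.pkl","rb"));roi=(255,220,315,275);f=12
for k,off in enumerate(((0,0),(1.3,0.9))):
    im=cv2.resize(s["img"][roi[1]:roi[3],roi[0]:roi[2]],None,fx=f,fy=f,interpolation=2)
    y=np.radians(158.5)
    wire(im,s,SH,[*STUD,y],.087,roi,f,(255,0,0),off);wire(im,s,TAP,[*STUD,y],.087,roi,f,(255,0,0),off);circ(im,s,STUD,.029,.087,roi,f,(255,255,0),off)
    kp=[.54336,-.11365,np.radians(68.5)];z=.21167-.0988
    wire(im,s,BAR,kp,z,roi,f,(0,255,0),off);wire(im,s,HUB,kp,z,roi,f,(0,255,0),off)
    cv2.imwrite(f"pics/ovl{k}.png",im)
E
```

```text
(no output)
```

View pics/ovl1.png

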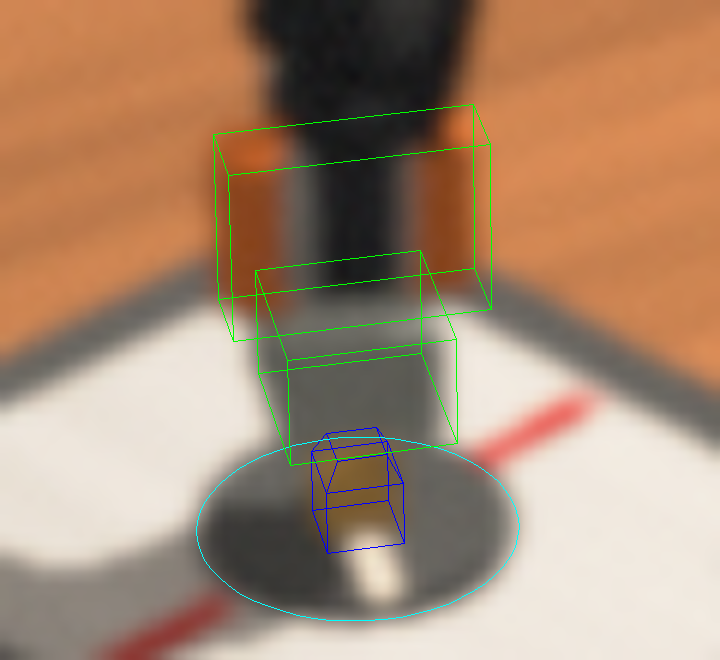

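```bash
cat > fit.py <<'E'
from h import *
def collar(s,roi,z=.087,S=8):
    im=s["img"][roi[1]:roi[3],roi[0]:roi[2]].astype(int); g=cv2.GaussianBlur(im.max(2).astype(np.float32),(1,1),0)
    w=np.percentile(g,85);d=np.percentile(g,12); 
    yy,xx=np.mgrid[roi[1]:roi[3],roi[0]:roi[2]]
    return im,g,w,d
s=pickle.load(open("scene0.pkl","rb"));t=pickle.load(open("top0.pkl","rb"))
def hullmodel(v,p,roi,S=8,rad=.029):
    a=np.linspace(0,2*np.pi,60)
    P=np.concatenate([np.stack([p[0]+rad*np.cos(a),p[1]+rad*np.sin(a),0*a+z],1) for z in(.083,.087)])
    uv=(proj(v,P)-[roi[0],roi[1]]+.5)*S
    m=np.zeros(((roi[3]-roi[1])*S,(roi[2]-roi[0])*S),np.uint8)
    cv2.fillConvexPoly(m,cv2.convexHull(uv.astype(np.float32)).round().astype(np.int32),255)
    return cv2.resize(m,None,fx=1/S,fy=1/S,interpolation=cv2.INTER_AREA)/255.
def fitcollar(v,roi,excl=None,name=None):
    im=v["img"][roi[1]:roi[3],roi[0]:roi[2]].astype(float); g=im.max(2)
    w=np.median(g[g>170]);d=np.median(g[g<110]); m=np.clip((w-g)/(w-d),0,1)
    sat=(im.max(2)-im.min(2))>60
    W=np.ones_like(m);
    W[sat]=0  # red marks, brass
    def c(p):
        M=cv2.GaussianBlur(hullmodel(v,p,roi),(3,3),.7)
        # ignore interior (white line)
        Wi=W*(1-(cv2.erode((M>.95).astype(np.uint8),np.ones((3,3)))))
        return (Wi*(M-m)**2).sum()
    b=None
    for dx in(-.004,0,.004):
        for dy in(-.004,0,.004):
            x0=np.array([.548+dx,-.1136+dy]);q=minimize(c,x0,method="Nelder-Mead",options=dict(initial_simplex=[x0,x0+[.004,0],x0+[0,.004]]))
            if b is None or q.fun<b.fun:b=q
    if name: cv2.imwrite(name,cv2.resize((np.hstack([m,hullmodel(v,b.x,roi)])*255).astype(np.uint8),None,fx=8,fy=8,interpolation=0))
    return b.x,b.fun
if __name__=="__main__":
    print("collar scene",fitcollar(s,(266,252,305,278),name="pics/fc_s.png"))
    print("collar top",fitcollar(t,(359,226,391,257),name="pics/fc_t.png"))
    v=pickle.load(open("scene2.pkl","rb"));roi=(264,225,305,258)
    h=cv2.cvtColor(v["img"],cv2.COLOR_BGR2HSV)[roi[1]:roi[3],roi[0]:roi[2]].astype(int)
    m=((h[...,1]>172)&(h[...,0]<20)&(h[...,2]>60)).astype(float)
    # ignore columns hidden by gripper/pads
    W=np.ones_like(m);xx=np.arange(roi[0],roi[2]);W[:,(xx>=279)&(xx<=289)]=0
    for ya in(66,68.5,71):
        def c(p): return (W*(cv2.GaussianBlur(sil(v,[BAR],[p[0],p[1],np.radians(ya)],.21167-.0988,roi),(3,3),.7)-m)**2).sum()
        b=None
        for dx in(-.006,0,.006):
            for dy in(-.006,0,.006):
                x0=np.array([.5434+dx,-.1136+dy]);q=minimize(c,x0,method="Nelder-Mead",options=dict(initial_simplex=[x0,x0+[.004,0],x0+[0,.004]]))
                if b is None or q.fun<b.fun:b=q
        print("bar scene",ya,b.x,b.fun,m.sum())
    cv2.imwrite("pics/fb.png",cv2.resize((np.hstack([m,W*sil(v,[BAR],[*b.x,np.radians(ya)],.21167-.0988,roi)])*255).astype(np.uint8),None,fx=8,fy=8,interpolation=0))
E
python3 fit.py
```

```text
collar scene (array([ 0.54405157, -0.11235489]), np.float64(3.453989722281875))
collar top (array([ 0.54401206, -0.1139014 ]), np.float64(9.750383139571166))
bar scene 66 [ 0.53953669 -0.10914462] 71.71584875785706 111.0
bar scene 68.5 [ 0.53943699 -0.10920086] 71.89419878139681 111.0
bar scene 71 [ 0.54004939 -0.11002141] 72.53000609108774 111.0
```

```bash
sleep 3; python3 -c "
import cv2,numpy as np
L=[cv2.imread('pics/'+n) for n in('fc_s.png','fc_t.png','fb.png')]
w=max(i.shape[1] for i in L);o=np.vstack([cv2.copyMakeBorder(i,0,4,0,w-i.shape[1],0,value=(90,0,0)) for i in L]);print(o.shape);cv2.imwrite('pics/fits.png',o)"
```

```text
(732, 656, 3)
```

View pics/fits.png

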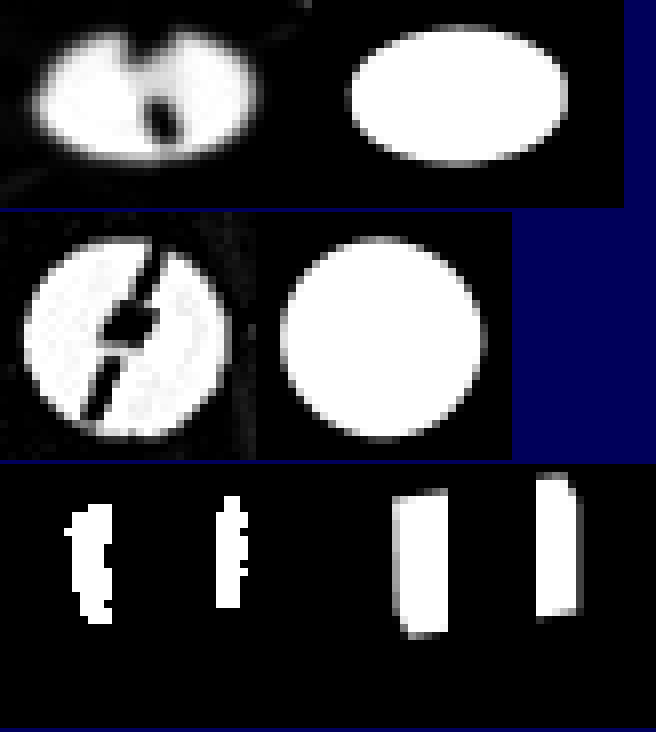

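The collar fits agree in both views: stud at (0.544, -0.113). The bar mask was too rough to use, so I'll compare key wireframes against the image directly.

Run:
```python
from h import *
s=pickle.load(open("scene2.pkl","rb"));roi=(262,222,302,262);f=9
o=[]
for kp in([.54336,-.11365,np.radians(68.5)],[.5405,-.1115,np.radians(68.5)]):
    im=cv2.resize(s["img"][roi[1]:roi[3],roi[0]:roi[2]],None,fx=f,fy=f,interpolation=0)
    z=.21167-.0988
    wire(im,s,BAR,kp,z,roi,f,(0,255,0));wire(im,s,HUB,kp,z,roi,f,(255,255,0))
    o.append(im)
cv2.imwrite("pics/ovk.png",np.hstack(o))
```

```text
(no output)
```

View pics/ovk.png

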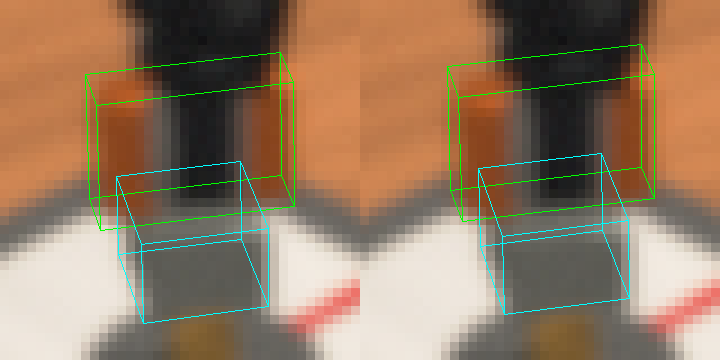

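With zero offset and the key on the TCP axis, the wireframe matches the picture to within a pixel. The stud is at about (0.5442, -0.1131), well inside the ±3 mm lead-in. I'll lower with a force guard; seated should read TCP z ≈ 0.186.

Run:
```python
from h import *
from station import r,set_gripper,monitor,snapshot
A=np.array([.5440,-.1131])
r.movel([*A,.2115],vel=.05)
hit=r.movel([*A,.184],vel=.02,guard=4)
o=monitor.get_obs();print(hit,o["time"],o["ee_pos"],o["wrist_force"],o["torque"],o["opening"])
s=snapshot("scene");pickle.dump(s,open("scene3.pkl","wb"))
cv2.imwrite("pics/ins.png",cv2.resize(s["img"][215:295,240:340],None,fx=7,fy=7,interpolation=2))
```

```text
True 9.8333 [ 0.54381533 -0.11301567  0.18500299] [0.47836119 0.52691451 3.90772076] [-0.01178308 -0.19642236 -0.02784303] 0.01311099438106882
```

View pics/ins.png

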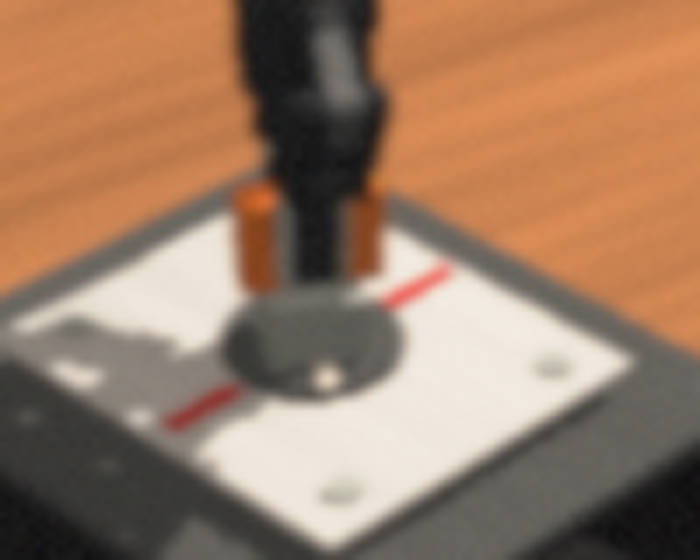

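The key is seated: z is 0.185, side forces are under 0.6 N, and the picture shows the hub down on the collar. Next I'll turn it clockwise in steps.

Run:
```python
from h import *
from station import r,set_gripper,monitor,snapshot
A=[.5440,-.1131,.1845]
r.pause(.3)
for a in(-124,-136,-148,-160,-168,-173):
    r.reach(A,down(a)); o=monitor.get_obs()
    print(a,round(o["time"],2),o["ee_pos"].round(4) if hasattr(o["ee_pos"],"round") else o["ee_pos"],np.round(o["wrist_force"],1),np.round(o["torque"],3),round(o["opening"],4))
s=snapshot("scene");pickle.dump(s,open("scene4.pkl","wb"));t=snapshot("top");cv2.imwrite("pics/turn_top.png",cv2.resize(t["img"][200:290,320:420],None,fx=6,fy=6,interpolation=2))
cv2.imwrite("pics/turn.png",cv2.resize(s["img"][225:295,245:325],None,fx=9,fy=9,interpolation=2))
```

```text
-124 10.51 [ 0.5433 -0.1124  0.1842] [-0.2  2.4  3.4] [0.606 0.04  0.004] 0.013
-136 10.82 [ 0.5432 -0.1123  0.1841] [-1.5  4.8  2.8] [ 0.988  0.312 -0.015] 0.0128
-148 11.14 [ 0.5431 -0.1123  0.184 ] [-1.9  5.4  4.3] [ 1.071  0.469 -0.   ] 0.013
-160 11.46 [ 0.5431 -0.1121  0.184 ] [-2.4  5.6  3.5] [ 1.21   0.51  -0.039] 0.013
-168 11.72 [ 0.5431 -0.1121  0.184 ] [-2.3  5.2  4.5] [ 1.283  0.527 -0.013] 0.0129
-173 11.97 [ 0.5431 -0.1121  0.184 ] [-2.3  4.8  4.1] [ 1.246e+00  4.960e-01 -1.000e-03] 0.0131
```

View pics/turn.png

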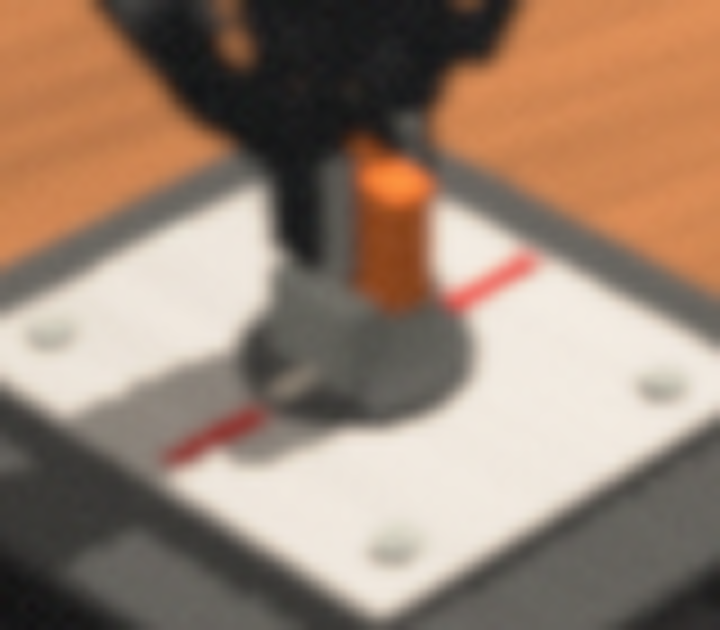

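View pics/turn_top.png

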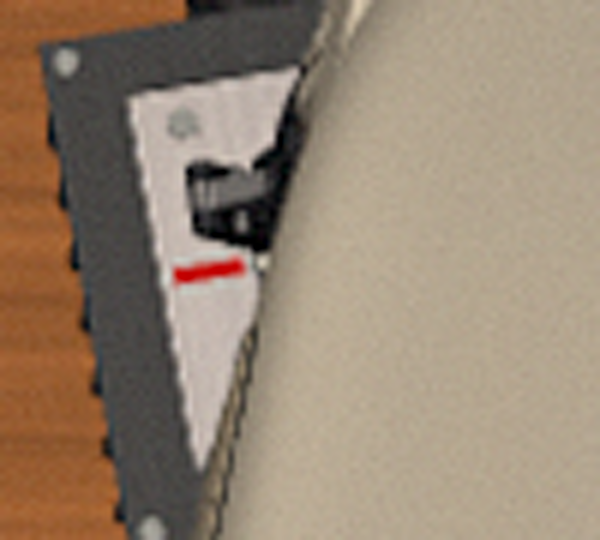

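The white line is now in line with the red marks, and its 12 px offset in the crop is just the collar's height. I'll ease the side load by re-centring on the axis the key settled to, then press.

Run:
```python
from h import *
from station import r,set_gripper,monitor,snapshot
def st(l):
    o=monitor.get_obs();print(l,round(o["time"],2),np.round(o["ee_pos"],4),np.round(o["wrist_force"],1),np.round(o["torque"],2),round(o["opening"],4))
r.movel([.5430,-.1120,.1845],vel=.02);st("recentred")
hit=r.movel([.5430,-.1120,.168],vel=.02,guard=16);print(hit);st("pressed")
r.pause(.5);st("hold")
s=snapshot("scene");pickle.dump(s,open("scene5.pkl","wb"))
cv2.imwrite("pics/press.png",cv2.resize(s["img"][225:295,245:325],None,fx=9,fy=9,interpolation=2))
```

```text
recentred 12.32 [ 0.5429 -0.1117  0.1844] [-2.2  4.5  3.5] [0.87 0.23 0.04] 0.0131
True
pressed 12.82 [ 0.5428 -0.1117  0.1779] [-1.6  0.6  6.9] [0.12 0.42 0.06] 0.013
hold 13.32 [ 0.5428 -0.1116  0.1778] [-2.1  2.3  7.8] [ 0.1   0.34 -0.02] 0.0128
```

View pics/press.png

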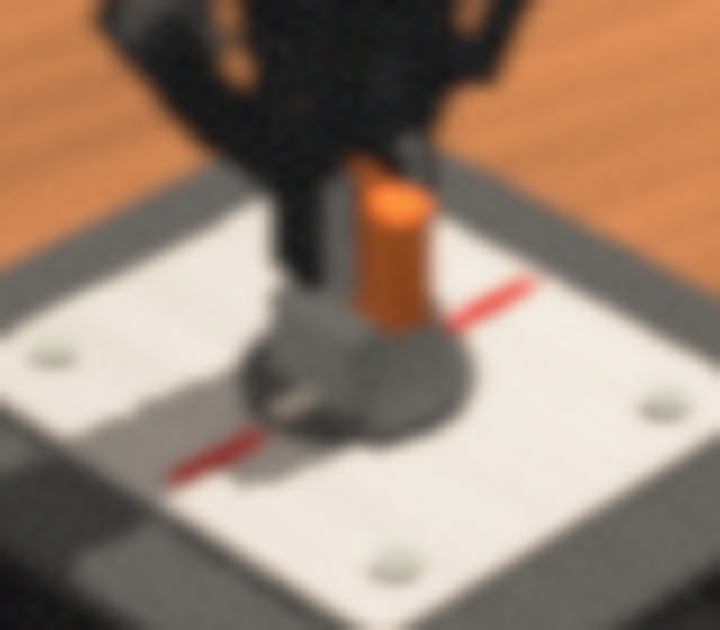

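The cover moved about 7 mm and pressed with about 8 N when the guard tripped. I'll push further in small steps to confirm it bottoms out and to build holding force.

Run:
```python
from h import *
from station import r,set_gripper,monitor,snapshot
def st(l):
    o=monitor.get_obs();print(l,round(o["time"],2),np.round(o["ee_pos"],4),np.round(o["wrist_force"],1),np.round(o["torque"],2),round(o["opening"],4));return o
for z in(.177,.176,.175,.174,.173,.172):
    r.movel([.5428,-.1121,z],vel=.01,guard=14);r.pause(.25);o=st(z)
    if o["wrist_force"][2]>20: break
s=snapshot("scene");pickle.dump(s,open("scene6.pkl","wb"))
cv2.imwrite("pics/press2.png",cv2.resize(s["img"][225:295,245:325],None,fx=9,fy=9,interpolation=2))
```

```text
0.177 13.95 [ 0.5429 -0.1121  0.1777] [-1.9  4.   7. ] [ 0.94  0.52 -0.  ] 0.013
0.176 14.45 [ 0.5429 -0.1121  0.1776] [-4.   5.1 12.7] [1.04 0.99 0.  ] 0.0131
0.175 14.95 [ 0.5429 -0.1121  0.1775] [-5.5  5.7 18. ] [ 1.1   1.4  -0.01] 0.0129
0.174 15.45 [ 0.5429 -0.112   0.1775] [-7.7  5.2 22.6] [1.27 1.8  0.05] 0.013
```

View pics/press2.png

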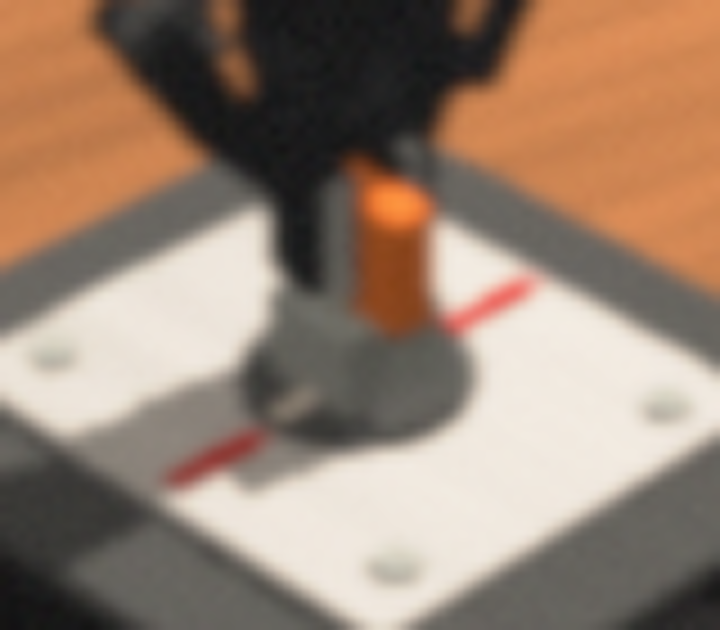

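The wall is stiff: z holds at 0.1775 while the force climbs to 22 N. As a cross-check, I'll measure the plate's drop from the untouched first picture; a full 8 mm should show as about 3.1 px.

Run:
```python
from h import *
a=pickle.load(open("scene0.pkl","rb"));b=pickle.load(open("scene6.pkl","rb"));c=pickle.load(open("scene4.pkl","rb"))
ga,gb,gc=[cv2.cvtColor(x["img"],cv2.COLOR_BGR2GRAY).astype(np.float32) for x in(a,b,c)]
for n,(x,y) in(("screw right",(318,266)),("screw front",(289,285)),("red right",(302,256)),("frame bolt",(302,306))):
    for nm,g in(("turned",gc),("pressed",gb)):
        T=cv2.resize(ga[y-5:y+6,x-6:x+7],None,fx=8,fy=8,interpolation=2);I=cv2.resize(g[y-10:y+13,x-10:x+11],None,fx=8,fy=8,interpolation=2)
        _,m,_,l=cv2.minMaxLoc(cv2.matchTemplate(I,T,cv2.TM_CCOEFF_NORMED)); print(n,nm,round(m,3),(l[0]/8-4,l[1]/8-5))
for h in(.083,.075): print(proj(a,[.544,-.113,h]))
```

```text
screw right turned 0.993 (-0.125, 0.75)
screw right pressed 0.99 (0.0, 3.125)
screw front turned 0.991 (0.125, 0.75)
screw front pressed 0.993 (0.125, 3.0)
red right turned 0.99 (0.0, 0.625)
red right pressed 0.998 (0.0, 3.0)
frame bolt turned 0.995 (-1.125, 0.625)
frame bolt pressed 0.995 (-2.25, 1.375)
[[283.51599739 264.12475735]]
[[283.56640862 267.14079679]]
```

The plate dropped 3.0–3.1 px against the 3.0 px predicted for 8 mm, so the cover is home. The "frame bolt" patch slid along a straight edge, so I'm disregarding that reading. I'll hand in while holding the press.

Run:
```python
from station import workorder,monitor
import numpy as np
o=monitor.get_obs();print(o["time"],np.round(o["ee_pos"],4),np.round(o["wrist_force"],1),o["opening"])
print(workorder.job_done())
```

```text
15.5 [ 0.5429 -0.112   0.1775] [-7.6  5.7 22.4] 0.01293235028786971
the job is handed in; nothing more can be done
None
```

I fitted the key onto the stud, turned it clockwise until the white line matched the red marks, pressed the cover home, and handed the job in still gripping and pressing. The clock read 15.5 s of the 42 s allowed; handing in reports no verdict.

**Last checks**
- **Seating:** the key stopped at TCP height 0.185 m against an expected 0.186 m, before any turning. The camera showed the hub down on the collar.
- **Turn:** the white line is in line with the red marks in the picture. I estimated the stud started at about 0.56 rad and turned it about 1 rad. Its final angle was judged from the picture, not measured.
- **Press:** the cover hit a hard stop at TCP height 0.1775 m. Plate features dropped 3.0–3.1 px, against 3.0 px predicted for the full 8 mm.
- **Hold:** the wrist force was about 22 N upward, with the key gripped at a 12.9 mm opening.

**What disagreed or stayed unchecked**
- **Rough fits:** my first automatic fit of the key in the scene view was poor, so I relied on the top-view fit and wireframe overlays.
- **Frame bolt:** one image match on a frame bolt showed a shift of about 2.6 px. I took it as a mismatch sliding along a straight edge, since the housing is fixed, and did not check it further.
- **Side force:** about 9 N of side force remained at the end.
- **Other items:** I did not re-measure the other bench items, but the arm stayed clear of them by plan and met no unexpected contact.

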